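# Bring the syringe pump's pusher block up to the plunger

### The job

A syringe is clamped in the syringe pump with its plunger drawn out. Gently pushing with the fingertips and gripping nothing, swing the cam lever on the pusher block round until the cam is at its low point and the half-nut is off the lead screw, then push the block forward until it rests against the plunger's thumb plate without pushing the plunger in, and swing the lever back to its locked stop. Never force the block along while it is locked, do not touch the syringe, and leave the things around the pump where they stand.

Things in the scene. Friction and masses are not known exactly. Their poses are not given: they have to be found in the camera images.
- pump: White bench syringe pump, fixed, 345 mm long (y), 145 deep (x). Origin: middle of its underside, z up. +y runs from the motor housing (y -170 to -115 mm, 142 high) along the lead screw to the syringe cradle (y 88 to 168) and is the block's forward; keypad side -x. Pusher block: 32 mm long (y), x -50 to -10 is 135 high, x -10 to 30 a 118 high step with cam and half-nut. Only the lever is higher than 142.
- pusher (a joint): Travel of the pusher block along the pump's +y, 0 to 0.100 m, growing forward. With the cam at its low point the block slides with about 4 N of friction and stays where it is left; with the cam locked it is held against more than 30 N.
- cam_lever (a joint): Angle of cam plate and lever about an upright axis on the block, rad, clockwise from above. 0: locked stop, lever along the pump's -y, cam nose pressing the brass half-nut on the lead screw. 1.57: lever along -x. Over centre at 0.25; cam at its low point and block free from 1.25 to the open stop at 1.8. Needs 1 to 4 N at the knob; stays where left above 0.3, and below 0.25 creeps to its locked stop.
- cam_pivot (a point): Point on the lever's upright turning axis, at the lever's top face, 144 mm above the bench. It travels with the block.
- lever_knob: Origin: middle of the top of the black upright knob at the lever's free end, 168 mm above the bench, 62 mm from the turning axis. The knob is a post 14 mm thick and 24 mm tall; the flat lever under it is 12 mm wide and 7 mm thick (underside 137 mm above the bench).
- back_face (a point): Point on the pusher block's rear (-y) face, in the middle (in x) of the tall part, 20 mm below its top (115 mm above the bench): a flat face 40 mm wide, free to push on. At least 60 mm of open space lies behind it; the guide rods behind it are no higher than 87 mm.
- push_face (a point): Point on the pusher block's front (+y) face that will meet the plunger, 105 mm above the bench. Its axes are the pump's.
- thumb_plate (a point): Middle of the rear face of the plunger's thumb plate, a round white plate 24 mm across and 3 mm thick at the end of the plunger rod, 105 mm above the bench, straight ahead (+y) of push_face.
- plunger (a joint): How far the plunger is pushed into the barrel along the pump's +y, m, growing inward. It yields only above about 12 N and does not spring back.
- beaker: Glass beaker, 68 mm wide, 90 mm tall, stands loose on the bench near the pump. Origin: middle of its underside. To be left alone.
- bottle: Amber reagent bottle, 58 mm wide, 105 mm tall with its cap, stands loose on the bench near the pump. Origin: middle of its underside. To be left alone.
- tube_rack: White rack with four capped tubes, 50 by 115 mm (its x, y), 99 mm tall, stands loose behind the pump. Origin: middle of its underside. To be left alone.
- syringe: 20 ml syringe lying along the pump's y in the cradle, clear barrel 21 mm thick, 85 mm long, its axis 105 mm above the bench at x = -12 mm of the pump; it carries the plunger. Same origin and axes as the pump. Not to be touched by the fingers.

How it is judged:
By the outcome, as a careful person would: the job done as asked, in the order asked, and still so for the second after the job is handed in, with the robot touching nothing.
It also fails if it takes over 58 s, if anything falls off the work surface, if the arm or the gripper's body presses on something with over 40 N, if the wrist force passes 120 N, or if a joint passes its speed limit or range.

### The arm

A 6-joint arm with a two-finger parallel gripper is mounted at the origin on the work surface. World frame = base frame: x ahead of the robot, y to its left, z up, the work surface at z = 0. Lengths are in mm, angles in rad, forces in N, time in s.
With the tool pointing down it reaches from about 300 to 875 mm from the base axis. Payload 6.4 kg.
Tool frame: the origin (TCP) lies at the very end of the fingers, on their centre line; the grasp point (between the pads) lies 19 mm behind it; y points along the fingers, z is the direction in which the jaws open and shut, and the axes are right-handed (so a half turn about y gives the same grasp; the last joint's range is limited). The gripper opens to 88 mm and grips with 3 to 60 N. Pads are 18 mm wide; open, the fingers measure 123 mm over their backs; the gripper's body (75 mm by 187 mm) begins 45 mm behind the grasp point.
Start: joints at [1.016, 0.181, 1.607, -0, 1.354, -0.206], TCP at [196.507, 540.394, 238.714] pointing down, gripper open.
Joint ranges: [-2.99, 2.99], [-0.89, 2.07], [0.3, 2.58], [-1.14, 4.28], [0, 2.63], [-3.12, 3.12]. Speed limits (rad/s): [2.57, 2.57, 3.01, 3.14, 3.14, 3.14].

### API

Orientations are given as a unit quaternion [x, y, z, w].
In Python, from plant import env gives the robot as it stands.
- The arm moves only by the tool jog_arm, never from a script. Its argument "steps" is a list of rows, each a list of 6 numbers: the shift along the tool's x, y, z in cm, then the turn, a rotation vector about the tool's x, y, z in degrees. In form: [[x, y, z, rx, ry, rz], ...]. A call has 1 to 20 rows; each row shifts and turns the pose as measured when the row begins, along the tool's axes as they then stand; what a row does not reach is not made up. A row lasts 1/8 s, in which the tool goes at most 62.5 mm and 10.7 degrees, less where a joint would pass 70% of its speed; a pose out of reach is approached as far as the arm can. A call is refused whole if a number of a shift passes 6.25 or a number of a turn 10.7, either way. A call with a gripper value outside its range is refused whole. "claw" is the finger opening in cm, from 0 to 8.81, set as the call begins (left out, the last holds). The fingers move at their own pace and stop on an object; "squeeze" is the grip in N (left out, the last holds). Time passes only in rows, so rows that do not move let the fingers close. It gives the time, the measured TCP pose, the force and the opening at its end, in the units of the state.
- env.get_obs(): the state, without advancing time (a new reading comes with each control period).
- env.get_image(name): name is "scene" or "top" or "wrist"; returns the picture (384x512x3 uint8, red, green, blue); there is no depth.
- env.camera_model(name): a dict with "fx", "fy", "cx", "cy" (pixels), "world_from_camera" (4x4, takes a point from camera to world coordinates). Camera axes: x right, y down, z forward; pixel columns grow to the right and rows downward; lengths in mm; the calibration is good to about 2 mm. A picture is of the moment at which its call begins: read the wrist's pose just before it. camera_model takes no time and is no camera call; for the wrist camera it gives the pose at the moment of the call.
- env.close_job(): hands the job in, once; it reports no verdict.
Trained networks look in the newest picture that a camera, given by its name, has taken for a name from the list of things; names that differ only in an ending like _2 or _b are one class to them, and where a whole thing is asked for, a point or a joint stands for the part that bears it (a point fixed in the world has none). Each returns a list of dicts, best first, with "conf" (0 to 1); they miss things now and then, are a little off and sometimes report something else, mostly with a low value. They report only what shows in the picture. A call takes as long as a camera call.
- env.masks_of(camera, query): "region" (384x512 bool, what is visible of it) and "at" ([column, row] in pixels, amid what is visible of it).
- env.place_of(camera, query): "at" ([column, row] in pixels: a listed point, or the origin of a listed thing).
The state is a dict: "time_s": time; "q": joint angles; "dq": joint speeds; "joint_efforts": joint torques, N m; "tcp_pos": TCP position; "tool_rot": TCP orientation; "contact_force": force on the tool from outside, world axes, zero at the start; "torque": the same for the moment, N m; "finger_gap": finger opening in mm.
Only numpy, scipy, OpenCV 4.12 (cv2) and the standard library are available. Lean on these libraries where they do the work, as an engineer would, in place of code of your own. Each camera call takes 0.05 s, during which the arm holds its last target.

## Working session

There is one attempt and no reset: what is moved stays moved. The work goes in short steps, Python scripts to look and compute and a tool call to move; the robot and the scene stay as the last step left them, time stands still between calls to the robot, and variables do not carry over. Pictures are saved under pics/ and viewed, and the job is handed in when it is done.

Besides the shell and the picture viewer there is one more tool, called after "Emit:" by a JSON object that holds its "name" and its "arguments", one argument or row to a line. jog_arm: Moves the arm, as the interface text tells. Its arguments: {"type":"object","properties":{"steps":{"type":"array"},"claw":{"type":"number"},"squeeze":{"type":"number"}},"required":["steps"]}

```bash
ls; mkdir -p pics
cat > h.py <<'E'
import numpy as np,cv2
from plant import env
from scipy.spatial.transform import Rotation as R
def snap(cam,name):
    im=env.get_image(cam); cv2.imwrite(f'pics/{name}.png',im[:,:,::-1]); return im
def ray(cam,uv):
    m=env.camera_model(cam);T=np.array(m['world_from_camera'])
    d=np.array([(uv[0]-m['cx'])/m['fx'],(uv[1]-m['cy'])/m['fy'],1.]);return T[:3,3],T[:3,:3]@d
def atz(cam,uv,z):
    o,d=ray(cam,uv);return o+d*(z-o[2])/d[2]
def proj(cam,p):
    m=env.camera_model(cam);T=np.array(m['world_from_camera'])
    c=T[:3,:3].T@(np.array(p)-T[:3,3]);return [m['fx']*c[0]/c[2]+m['cx'],m['fy']*c[1]/c[2]+m['cy']]
E
python3 - <<'E'
from h import *
np.set_printoptions(precision=1,suppress=True)
print(env.get_obs())
Z=dict(pump=0,cam_pivot=144,lever_knob=168,back_face=115,push_face=105,thumb_plate=105,beaker=0,bottle=0,tube_rack=0)
for c in ['top','scene','wrist']:
    snap(c,c+'0')
    for k,z in Z.items():
        for r in env.place_of(c,k)[:2]:
            print(c,k,round(r['conf'],2),np.array(r['at']),atz(c,r['at'],z))
E
```

```text
pics
{'time_s': 0.0, 'q': array([ 1. ,  0.2,  1.6,  0. ,  1.4, -0.2]), 'dq': array([ 0.,  0.,  0.,  0.,  0., -0.]), 'joint_efforts': array([  0. , -43.4, -34.2,   0.1,   0. ,  -0. ]), 'tcp_pos': array([196.2, 539.9, 237.8]), 'tool_rot': array([ 0.7, -0.1,  0.1, -0.7]), 'contact_force': array([-0.1, -0.3, -0.6]), 'torque': array([-0.,  0., -0.]), 'finger_gap': 88.12901133005747}
top pump 0.88 [340.8 196.5] [561.6 -60.2   0. ]
top pump 0.58 [414.7 178.9] [ 603.9 -216.9    0. ]
top cam_pivot 0.82 [375.4 188.6] [570.9 -95.7 144. ]
top cam_pivot 0.54 [362.8 196.7] [555.6 -73.  144. ]
top lever_knob 0.61 [412.9 177.5] [ 590.9 -155.4  168. ]
top back_face 0.94 [388.  200.8] [ 550.8 -127.3  115. ]
top push_face 0.86 [363.5 198.8] [553.6 -83.6 105. ]
top thumb_plate 0.54 [326.2 204. ] [541.6 -13.2 105. ]
top beaker 0.55 [225.8 211.5] [522.7 180.8   0. ]
top bottle 0.95 [341.1 272.5] [402.7 -64.1   0. ]
top bottle 0.69 [362.8 197.6] [ 560.7 -106.9    0. ]
top tube_rack 0.56 [354.8 121.8] [721.9 -86.9   0. ]
scene pump 0.88 [178.  303.8] [561.3 -61.9   0. ]
scene cam_pivot 0.91 [154.  250.8] [572.7 -96.  144. ]
scene lever_knob 0.46 [121.2 258.1] [ 584.4 -154.1  168. ]
scene back_face 0.63 [135.2 261.8] [ 540.9 -116.7  115. ]
scene push_face 0.78 [158.3 259.1] [549.2 -79.7 105. ]
scene thumb_plate 0.51 [186.  238.6] [533.  -12.3 105. ]
scene beaker 0.72 [260.4 237.8] [516.4 184.4   0. ]
scene bottle 0.8 [132.8 264.7] [404.  -66.8   0. ]
scene bottle 0.55 [158.2 260.4] [428.  -21.6   0. ]
scene tube_rack 0.88 [214.6 367.2] [713.7 -97.    0. ]
```

```bash
python3 -c "
import cv2
a=cv2.imread('pics/top0.png');cv2.imwrite('pics/top0c.png',cv2.resize(a[90:310,200:460],None,fx=3,fy=2.7))
a=cv2.imread('pics/scene0.png');cv2.imwrite('pics/scene0c.png',cv2.resize(a[180:384,60:320],None,fx=3,fy=2.9))
"
```

```text
(no output)
```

View pics/top0c.png

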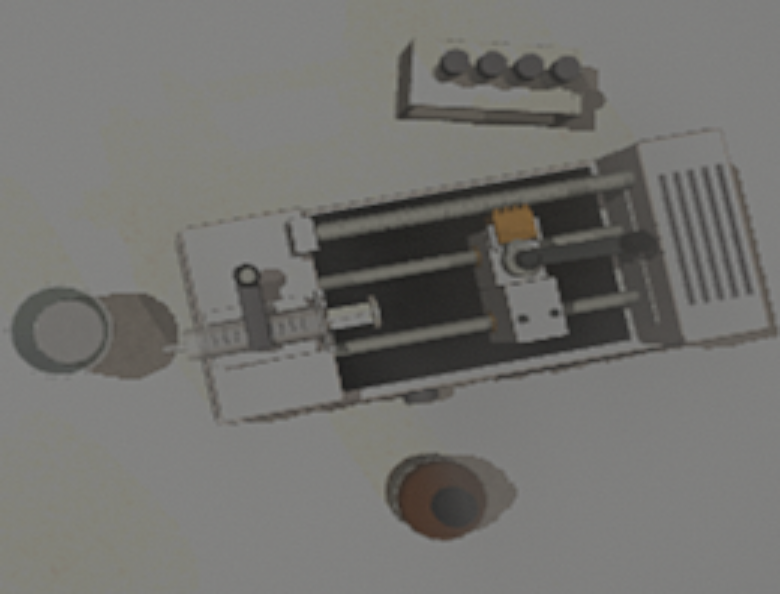

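View pics/scene0c.png

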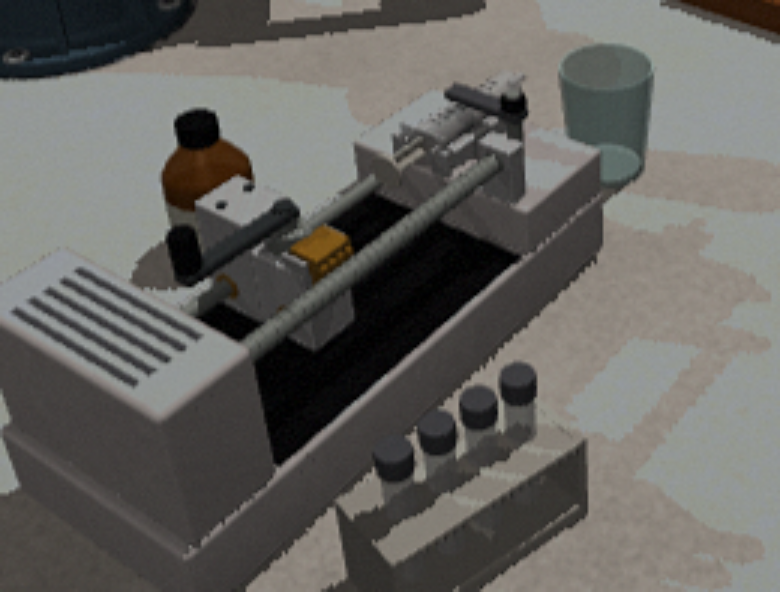

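Run:
```python
from h import *
np.set_printoptions(precision=4,suppress=True)
o=env.get_obs();M=R.from_quat(o['tool_rot']).as_matrix();print(M)
print(M.T@(np.array([500,-90,400])-o['tcp_pos'])/10)
T=np.array(env.camera_model('wrist')['world_from_camera']);print(T); print(env.camera_model('wrist')['fx'],env.camera_model('top')['fx'],env.camera_model('top')['world_from_camera'])
# triangulate
obs={'cam_pivot':([375.4,188.6],[154,250.8]),'lever_knob':([412.9,177.5],[121.2,258.1]),'back_face':([388,200.8],[135.2,261.8]),'push_face':([363.5,198.8],[158.3,259.1]),'thumb_plate':([326.2,204],[186,238.6])}
for k,(a,b) in obs.items():
    A=np.zeros((3,3));v=np.zeros(3)
    for c,u in(('top',a),('scene',b)):
        p,d=ray(c,u);d/=np.linalg.norm(d);P=np.eye(3)-np.outer(d,d);A+=P;v+=P@p
    print(k,np.linalg.solve(A,v))
```

```text
[[ 0.9398 -0.      0.3418]
 [-0.3418 -0.0001  0.9398]
 [-0.     -1.     -0.0001]]
[ 50.0671 -16.1286 -48.8704]
[[  0.3408   0.8985   0.2768 126.0359]
 [  0.9401  -0.3258  -0.1    567.5703]
 [  0.0003   0.2943  -0.9557 384.7622]
 [  0.       0.       0.       1.    ]]
320.2221759146335 468.2988703381511 [[  0.0298  -0.9978   0.059  514.2211]
 [ -0.9993  -0.0312  -0.0221 124.1151]
 [  0.0239  -0.0583  -0.998  983.1892]
 [  0.       0.       0.       1.    ]]
cam_pivot [571.1414 -95.6417 142.9467]
lever_knob [ 590.0698 -155.133   171.7186]
back_face [ 551.3054 -122.8551  124.5888]
push_face [553.6009 -82.3035 108.9442]
thumb_plate [540.267  -14.2215 109.7671]
```

View pics/wrist0.png

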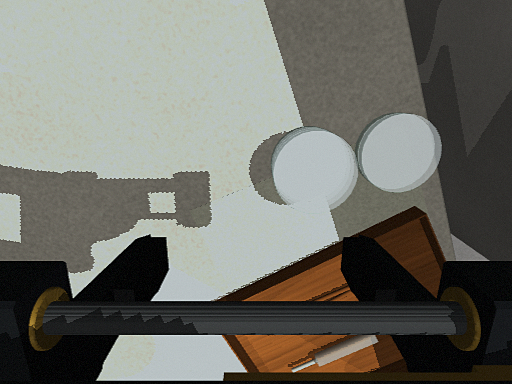

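Emit:
{"name": "jog_arm", "arguments": {
  "steps": [
    [0,-6,0,0,0,0],
    [3.17,0,-2.73,0,0,0],
    [3.17,0,-2.73,0,0,0],
    [3.17,0,-2.73,0,0,0],
    [3.17,0,-2.73,0,0,0],
    [3.17,0,-2.73,0,0,0],
    [3.17,0,-2.73,0,0,0],
    [3.17,0,-2.73,0,0,0],
    [3.17,0,-2.73,0,0,0],
    [3.17,0,-2.73,0,0,0],
    [3.17,0,-2.73,0,0,0],
    [3.17,0,-2.73,0,0,0],
    [3.17,0,-2.73,0,0,0],
    [3.17,0,-2.73,0,0,0],
    [3.17,0,-2.73,0,0,0],
    [3.17,0,-2.73,0,0,0],
    [3.17,0,-2.73,0,-10,0],
    [3.17,0,-2.73,0,-10,0],
    [0,0,0,0,-10,0]
  ],
  "claw": 0,
  "squeeze": 3
}}

```text
time_s: 3.88
tcp_pos: [562.5, -95.7, 303.8]
tool_rot: [-0.704, -0.071, 0.064, 0.704]
contact_force: [-0.7, 1.2, 0.8]
finger_gap: 0.4
```

```bash
cat >> h.py <<'E'
Z=dict(cam_pivot=144,lever_knob=168,back_face=115,push_face=105,thumb_plate=105)
def look(cams,names):
    for c in cams:
        for k in names:
            for r in env.place_of(c,k)[:1]:
                print(c,k,round(r['conf'],2),np.array(r['at']),atz(c,r['at'],Z.get(k,0)))
E
python3 - <<'E'
from h import *
np.set_printoptions(precision=3,suppress=True)
o=env.get_obs();print(o['time_s'],o['q'],o['tcp_pos'],R.from_quat(o['tool_rot']).as_matrix())
snap('wrist','w1')
look(['wrist'],list(Z)+['pump'])
print(proj('wrist',o['tcp_pos']))
E
```

```text
3.875 [-0.379  0.117  1.547  0.005  1.469 -2.142] [562.458 -95.678 303.811] [[ 0.982  0.009 -0.191]
 [ 0.191  0.002  0.982]
 [ 0.009 -1.    -0.   ]]
wrist cam_pivot 0.97 [248.5 189. ] [577.409 -95.535 144.   ]
wrist lever_knob 0.72 [180.3 195.9] [ 588.33  -156.595  168.   ]
wrist push_face 0.61 [267.1 162.4] [555.28  -78.411 105.   ]
wrist thumb_plate 0.92 [332.1 164.3] [544.107  -7.819 105.   ]
wrist pump 0.57 [277.5 155.7] [564.227 -57.355   0.   ]
[np.float64(245.71028888616559), np.float64(251.23907935028765)]
```

View pics/w1.png

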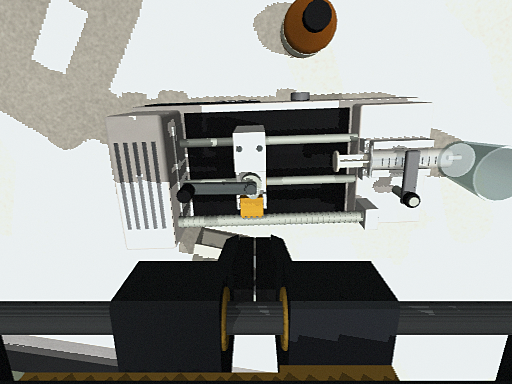

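Run:
```python
from h import *
np.set_printoptions(precision=3,suppress=True)
a=cv2.imread('pics/w1.png')[90:260,100:440];cv2.imwrite('pics/w1c.png',cv2.resize(a,None,fx=2.3,fy=2.3,interpolation=cv2.INTER_CUBIC))
def yaw(c,u,v,z):
    p=atz(c,u,z);q=atz(c,v,z);d=(q-p)[:2];d*=np.sign(d[1]);print(c,np.arctan2(-d[0],d[1]),p,q)
T=lambda x,y:[200+x/3,90+y/2.7]
yaw('top',T(320,230),T(630,180),95)
yaw('top',T(340,348),T(490,323),87)
yaw('top',T(225,420),T(775,338),40)
yaw('wrist',[180,223],[365,218],95)
yaw('wrist',[184,143],[350,138],87)
```

```text
top 0.20922949014780562 [595.719  23.782  95.   ] [ 637.8   -174.394   95.   ]
top 0.21178383822011973 [512.895   8.025  87.   ] [533.52 -87.9   87.  ]
top 0.1915566756429715 [457.187  77.715  40.   ] [ 529.116 -293.175   40.   ]
wrist 0.21753614051244516 [ 649.271 -165.254   95.   ] [601.585  50.485  95.   ]
wrist 0.2184019504982496 [ 554.733 -173.689   87.   ] [514.125   9.275  87.   ]
```

View pics/w1c.png

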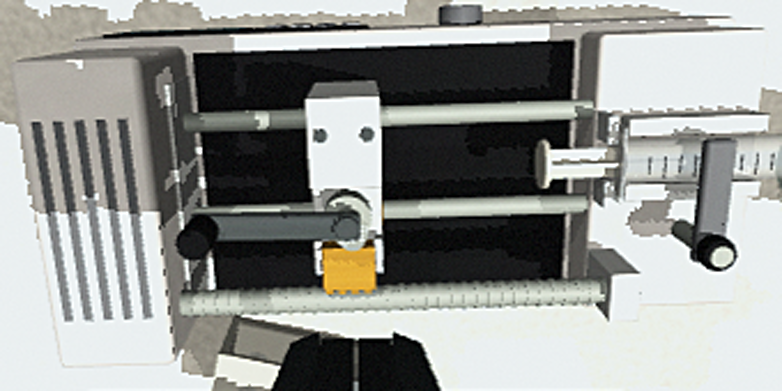

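Emit:
{"name": "jog_arm", "arguments": {
  "steps": [
    [2.1,0,-3.2,0,-1.2,0],
    [2.1,0,-3.2,0,0,0],
    [0,4,0,0,0,0],
    [0,4,0,0,0,0],
    [0,4,0,0,0,0],
    [0,0.5,0,0,0,0],
    [0,0,0,0,0,0]
  ]
}}

```text
time_s: 5.1
tcp_pos: [619.7, -145.6, 181.7]
tool_rot: [0.704, 0.078, -0.066, -0.702]
contact_force: [-0.1, -0.0, 0.1]
finger_gap: 0.4
```

```bash
cat >> h.py <<'E'
YAW=0.213; ex=np.array([np.cos(YAW),np.sin(YAW),0]);ey=np.array([-np.sin(YAW),np.cos(YAW),0])
PIV=np.array([575,-95.3,144.])
def st(piv=PIV):
    o=env.get_obs();M=R.from_quat(o['tool_rot']).as_matrix();d=o['tcp_pos']-piv
    print('t',round(o['time_s'],2),'tcp',o['tcp_pos'].round(1),'rel piv pump',(d@ex).round(1),(d@ey).round(1),'tool yaw-pump deg',np.degrees(np.arctan2(M[1,0],M[0,0])-YAW).round(2),'down',M[:,1].round(3))
    f=np.array(o['contact_force']);print('F pump',(f@ex).round(2),(f@ey).round(2),f[2].round(2)); return o,M
E
python3 - <<'E'
from h import *
st();snap('wrist','w2');snap('scene','s2')
look(['wrist'],['cam_pivot','lever_knob'])
E
```

```text
t 5.1 tcp [ 619.7 -145.6  181.7] rel piv pump 33.1 -58.6 tool yaw-pump deg -0.53 down [ 0.017 -0.001 -1.   ]
F pump -0.14 -0.02 0.13
wrist cam_pivot 0.89 [354.2 174.1] [578.57169446 -93.67265505 144.        ]
wrist lever_knob 0.68 [243.3 180.8] [ 589.16494949 -157.28217766  168.        ]
```

View pics/w2.png

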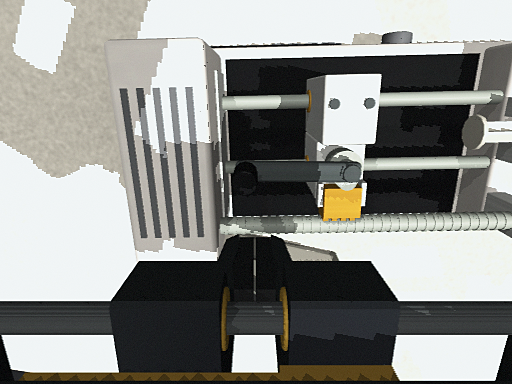

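Emit:
{"name": "jog_arm", "arguments": {
  "steps": [
    [0,1.5,0,0,0,1],
    [0,1.5,-0.2,0,0,0],
    [0,0,-0.1,0,0,0]
  ]
}}

```text
time_s: 5.68
tcp_pos: [621.8, -149.5, 152.0]
tool_rot: [0.706, 0.073, -0.071, -0.701]
contact_force: [-0.4, -0.2, -0.2]
finger_gap: 0.6
```

Run:
```python
from h import *
st();snap('wrist','w3');
```

```text
t 5.67 tcp [ 621.8 -149.5  152. ] rel piv pump 34.3 -62.9 tool yaw-pump deg -0.52 down [ 0.003 -0.007 -1.   ]
F pump -0.44 -0.11 -0.21
```

View pics/w3.png

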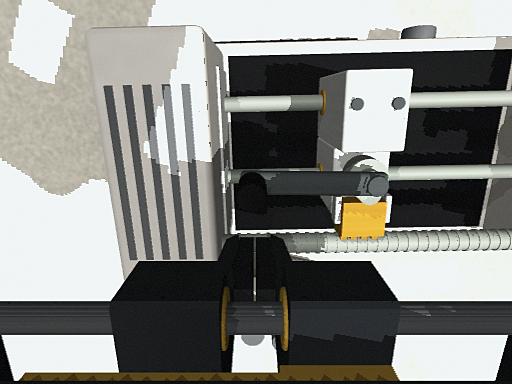

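Emit:
{"name": "jog_arm", "arguments": {
  "steps": [
    [-0.6,0,0,0,0,0],
    [-0.5,0,0,0,0,0],
    [-0.3,0,0,0,0,0],
    [-0.2,0,0,0,0,0]
  ]
}}

```text
time_s: 6.22
tcp_pos: [605.8, -153.6, 153.6]
tool_rot: [0.706, 0.073, -0.07, -0.701]
contact_force: [1.1, 0.4, -0.5]
finger_gap: 0.1
```

Run:
```python
from h import *
st()
```

```text
t 6.22 tcp [ 605.8 -153.6  153.6] rel piv pump 17.8 -63.5 tool yaw-pump deg -0.54 down [ 0.005 -0.008 -1.   ]
F pump 1.12 0.16 -0.45
```

Emit:
{"name": "jog_arm", "arguments": {
  "steps": [
    [-0.57,0.04,-0.12,0,5,0],
    [-0.57,0.04,-0.12,0,5,0],
    [-0.57,0.04,-0.12,0,5,0],
    [-0.57,0.03,-0.12,0,5,0],
    [-0.57,0.03,-0.12,0,5,0],
    [-0.57,0.03,-0.12,0,5,0]
  ]
}}

```text
time_s: 6.98
tcp_pos: [575.5, -161.1, 153.8]
tool_rot: [0.7, -0.112, 0.125, -0.694]
contact_force: [1.6, -0.8, -0.6]
finger_gap: 0.6
```

Run:
```python
from h import *
o,M=st();d=M.T@(o['tcp_pos']-PIV);print('tool-frame rel',d.round(1));snap('wrist','w4')
```

```text
t 6.97 tcp [ 575.5 -161.1  153.8] rel piv pump -13.5 -64.4 tool yaw-pump deg -31.5 down [ 0.018 -0.011 -1.   ]
F pump 1.38 -1.13 -0.59
tool-frame rel [ 22.4  -9.1 -62. ]
```

View pics/w4.png

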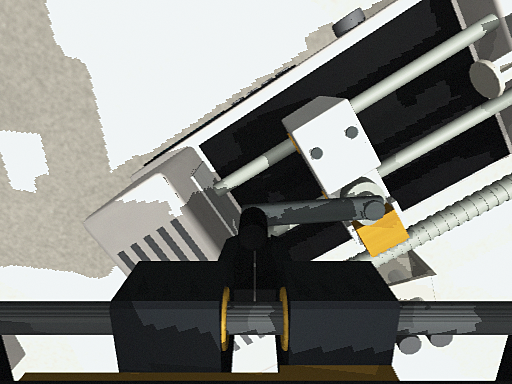

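Emit:
{"name": "jog_arm", "arguments": {
  "steps": [
    [-0.62,0.02,-0.12,0,5,0.2],
    [-0.62,0.02,-0.12,0,5,0.2],
    [-0.62,0.02,-0.12,0,5,0.2],
    [-0.62,0.02,-0.12,0,5,0.2],
    [-0.62,0.02,-0.12,0,5,0.2],
    [-0.62,0.02,-0.12,0,5,0.2]
  ]
}}

```text
time_s: 7.78
tcp_pos: [540.4, -148.6, 153.8]
tool_rot: [-0.641, 0.297, -0.3, 0.641]
contact_force: [0.5, 0.0, -1.2]
finger_gap: 0.1
```

Run:
```python
from h import *
o,M=st();d=M.T@(o['tcp_pos']-PIV);print('tool-frame rel',d.round(1));snap('wrist','w5')
```

```text
t 7.78 tcp [ 540.4 -148.6  153.8] rel piv pump -45.1 -44.7 tool yaw-pump deg -62.2 down [ 0.004 -0.001 -1.   ]
F pump 0.54 -0.07 -1.25
tool-frame rel [ 18.6  -9.8 -60.7]
```

View pics/w5.png

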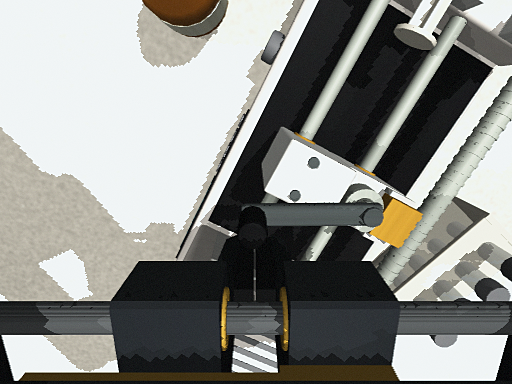

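Emit:
{"name": "jog_arm", "arguments": {
  "steps": [
    [-0.58,0.02,-0.12,0,5,0],
    [-0.58,0.02,-0.12,0,5,0],
    [-0.58,0.02,-0.12,0,5,0],
    [-0.58,0.02,-0.12,0,5,0],
    [-0.58,0.02,-0.12,0,5,0]
  ]
}}

```text
time_s: 8.45
tcp_pos: [521.5, -127.2, 153.8]
tool_rot: [-0.56, 0.429, -0.434, 0.56]
contact_force: [1.4, -0.6, -0.5]
finger_gap: 1.0
```

Run:
```python
from h import *
o,M=st();d=M.T@(o['tcp_pos']-PIV);print('tool-frame rel',d.round(1));snap('wrist','w6')
look(['wrist','top'],['cam_pivot','lever_knob'])
```

```text
t 8.45 tcp [ 521.5 -127.2  153.8] rel piv pump -59.1 -19.9 tool yaw-pump deg -87.45 down [ 0.007 -0.004 -1.   ]
F pump 1.19 -0.91 -0.47
tool-frame rel [ 17.3 -10.1 -59.8]
wrist cam_pivot 0.6 [372.7 219.8] [578.69319648 -95.9161646  144.        ]
wrist lever_knob 0.67 [249.8 237.6] [ 516.54905405 -111.44739883  168.        ]
top cam_pivot 0.82 [375.4 188.6] [570.89741312 -95.65302606 144.        ]
top lever_knob 0.61 [412.9 177.5] [ 590.92507447 -155.4274663   168.        ]
```

View pics/w6.png

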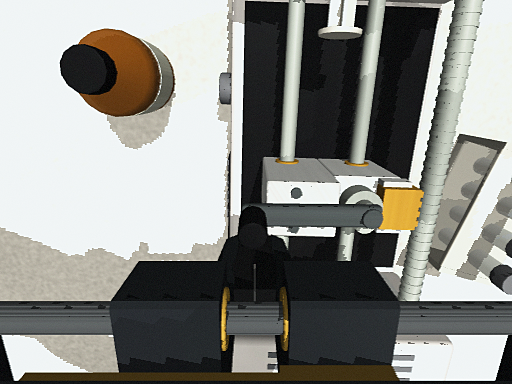

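Emit:
{"name": "jog_arm", "arguments": {
  "steps": [
    [-0.5,0.02,-0.1,0,4,0],
    [-0.5,0.02,-0.1,0,4,0],
    [0.8,0,0,0,-3,0],
    [1.2,0,0,0,-3,0],
    [0.6,0,1.1,0,0,0.3],
    [0,0,1.1,0,0,0],
    [0,0,0,0,0,0]
  ]
}}

```text
time_s: 9.57
tcp_pos: [546.0, -139.7, 154.1]
tool_rot: [-0.553, 0.437, -0.44, 0.556]
contact_force: [-0.7, -0.5, 0.4]
finger_gap: 0.9
```

Run:
```python
from h import *
o,M=st();d=M.T@(o['tcp_pos']-PIV);print('tool-frame rel',d.round(1));snap('wrist','w7');snap('top','t7')
look(['wrist','top'],['cam_pivot','lever_knob','push_face','thumb_plate','back_face'])
```

```text
t 9.57 tcp [ 546.  -139.7  154.1] rel piv pump -37.7 -37.2 tool yaw-pump deg -88.87 down [ 0.006  0.001 -1.   ]
F pump -0.8 -0.31 0.4
tool-frame rel [ 36.5 -10.4 -38.4]
wrist cam_pivot 0.58 [333.3 182.9] [577.0797923  -95.94608137 144.        ]
wrist lever_knob 0.93 [200.8 173.8] [ 513.59996801 -100.28836419  168.        ]
wrist push_face 0.63 [291.8 140.7] [556.81960575 -84.40886902 105.        ]
wrist back_face 0.63 [260.2 194.5] [ 545.3447749  -119.24650027  115.        ]
top cam_pivot 0.89 [374.  188.3] [571.36058609 -93.10215171 144.        ]
top lever_knob 0.52 [384.1 219.6] [ 515.46312194 -105.52599586  168.        ]
top push_face 0.67 [364.8 197.9] [555.32557711 -86.03686231 105.        ]
top thumb_plate 0.61 [323.3 204.3] [540.86236675  -7.78763676 105.        ]
```

View pics/w7.png

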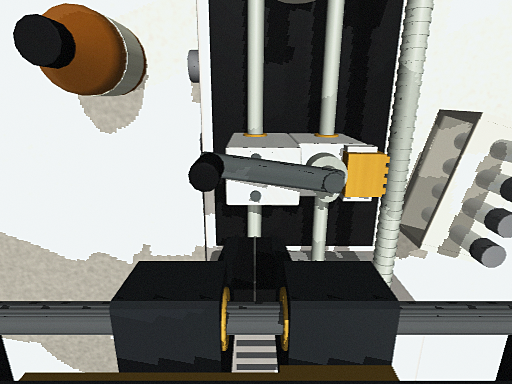

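Emit:
{"name": "jog_arm", "arguments": {
  "steps": [
    [0,1.8,0,0,-1,0.3],
    [0,1.7,0,0,0,0],
    [-0.4,0,0,0,0,0],
    [-0.4,0,0,0,0,0],
    [-0.3,0,0,0,0,0],
    [-0.3,0,0,0,0,0]
  ]
}}

```text
time_s: 10.92
tcp_pos: [541.3, -126.8, 116.0]
tool_rot: [-0.556, 0.433, -0.434, 0.561]
contact_force: [1.1, -3.3, -3.0]
finger_gap: 0.9
```

Run:
```python
from h import *
o,M=st();snap('wrist','w8')
```

```text
t 10.93 tcp [ 541.3 -126.8  116. ] rel piv pump -39.6 -23.7 tool yaw-pump deg -87.86 down [ 0.004  0.005 -1.   ]
F pump 0.4 -3.44 -3.05
```

View pics/w8.png

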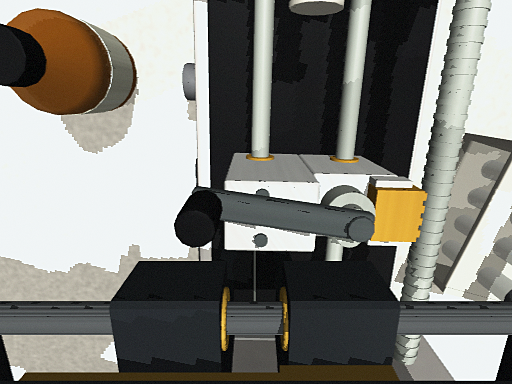

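Emit:
{"name": "jog_arm", "arguments": {
  "steps": [
    [-0.4,0,0,0,0,0],
    [-0.5,0,0,0,0,0],
    [-0.5,0,0,0,0,0],
    [-0.5,0,0,0,0,0],
    [-0.5,0,0,0,0,0],
    [-0.5,0,0,0,0,0],
    [-0.5,0,0,0,0,0],
    [-0.5,0,0,0,0,0]
  ]
}}

```text
time_s: 11.98
tcp_pos: [531.9, -86.7, 116.8]
tool_rot: [-0.556, 0.433, -0.435, 0.561]
contact_force: [2.0, -3.7, -2.3]
finger_gap: 0.8
```

Run:
```python
from h import *
o,M=st();snap('wrist','w9')
look(['wrist'],['push_face','thumb_plate'])
```

```text
t 11.97 tcp [531.9 -86.7 116.8] rel piv pump -40.3 17.5 tool yaw-pump deg -87.88 down [ 0.007  0.004 -1.   ]
F pump 1.17 -4.02 -2.26
wrist push_face 0.64 [305.1 165.1] [546.8928841  -36.93702312 105.        ]
wrist thumb_plate 0.68 [310.5 105.3] [540.79761478  -8.63289705 105.        ]
```

View pics/w9.png

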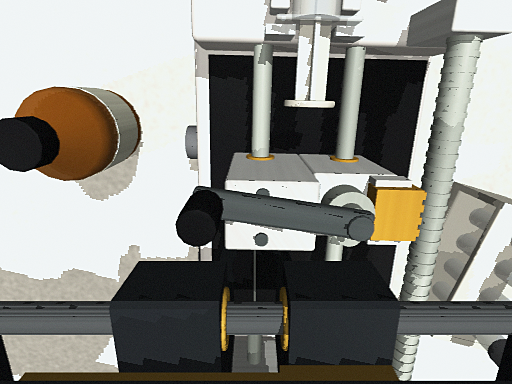

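Emit:
{"name": "jog_arm", "arguments": {
  "steps": [
    [-0.5,0,0.05,0,0,0],
    [-0.5,0,0.05,0,0,0],
    [-0.4,0,0,0,0,0],
    [-0.3,0,0,0,0,0]
  ]
}}

```text
time_s: 12.62
tcp_pos: [527.7, -69.4, 116.9]
tool_rot: [-0.556, 0.433, -0.434, 0.56]
contact_force: [0.6, -3.5, -1.9]
finger_gap: 0.7
```

Run:
```python
from h import *
o,M=st();snap('wrist','w10')
look(['wrist'],['push_face','thumb_plate'])
```

```text
t 12.62 tcp [527.7 -69.4 116.9] rel piv pump -40.8 35.3 tool yaw-pump deg -87.88 down [ 0.005  0.003 -1.   ]
F pump -0.16 -3.54 -1.91
wrist push_face 0.75 [304.3 166.2] [542.64751563 -20.54544204 105.        ]
wrist thumb_plate 0.73 [306.5 145.6] [540.67103867 -10.37384088 105.        ]
```

View pics/w10.png

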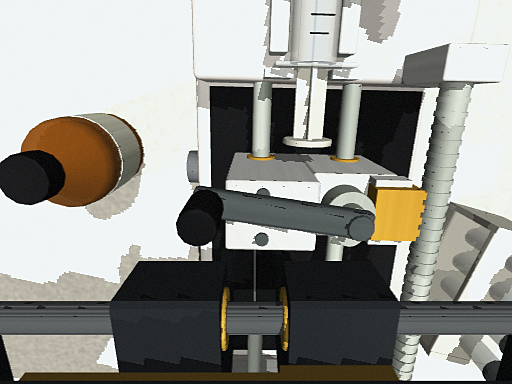

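Emit:
{"name": "jog_arm", "arguments": {
  "steps": [
    [-0.3,0,0,0,0,0],
    [-0.2,0,0,0,0,0],
    [-0.1,0,0,0,0,0]
  ]
}}

```text
time_s: 13.15
tcp_pos: [526.3, -63.3, 117.0]
tool_rot: [-0.556, 0.433, -0.434, 0.561]
contact_force: [1.0, -3.9, -2.0]
finger_gap: 0.5
```

```bash
cat > v.py <<'E'
import sys
from h import *
o,M=st();n=sys.argv[1];a=snap('wrist',n)
look(['wrist'],['push_face','thumb_plate'])
cv2.imwrite(f'pics/{n}c.png',cv2.resize(np.ascontiguousarray(a[60:200,230:390,::-1]),None,fx=4.5,fy=4.2,interpolation=cv2.INTER_CUBIC))
E
python3 v.py w11
```

```text
t 13.15 tcp [526.3 -63.3 117. ] rel piv pump -40.8 41.5 tool yaw-pump deg -87.87 down [ 0.005  0.004 -1.   ]
F pump 0.18 -3.99 -2.04
wrist push_face 0.83 [305.5 164.6] [541.6902677  -13.85174645 105.        ]
wrist thumb_plate 0.88 [306.4 158.6] [541.23264123 -10.82519969 105.        ]
```

View pics/w11c.png

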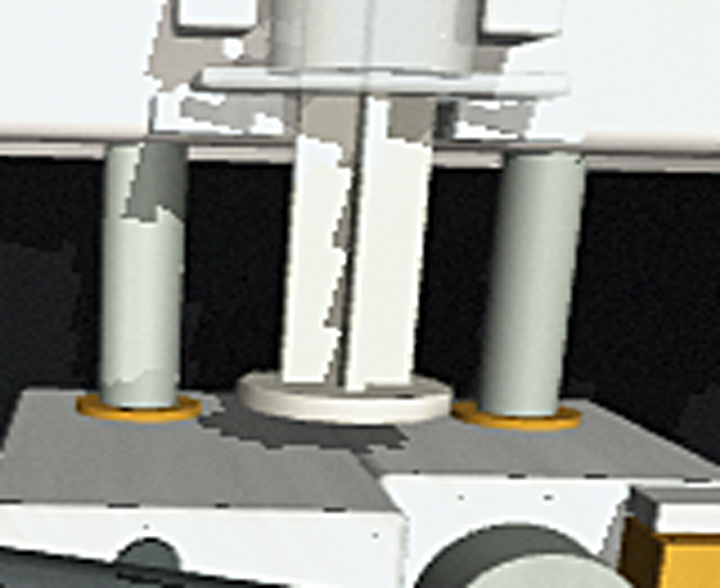

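Emit:
{"name": "jog_arm", "arguments": {
  "steps": [
    [-0.07,0,0,0,0,0],
    [-0.07,0,0,0,0,0]
  ]
}}

```text
time_s: 13.55
tcp_pos: [526.0, -62.1, 117.0]
tool_rot: [-0.556, 0.433, -0.434, 0.561]
contact_force: [1.3, -3.4, -2.9]
finger_gap: 0.3
```

```bash
python3 v.py w12
```

```text
t 13.55 tcp [526.  -62.1 117. ] rel piv pump -40.9 42.8 tool yaw-pump deg -87.88 down [ 0.005  0.004 -1.   ]
F pump 0.52 -3.58 -2.89
wrist push_face 0.83 [308.1 168.4] [543.24851107 -14.1173231  105.        ]
wrist thumb_plate 0.91 [305.1 159.6] [540.46278604 -10.1924562  105.        ]
```

View pics/w12c.png

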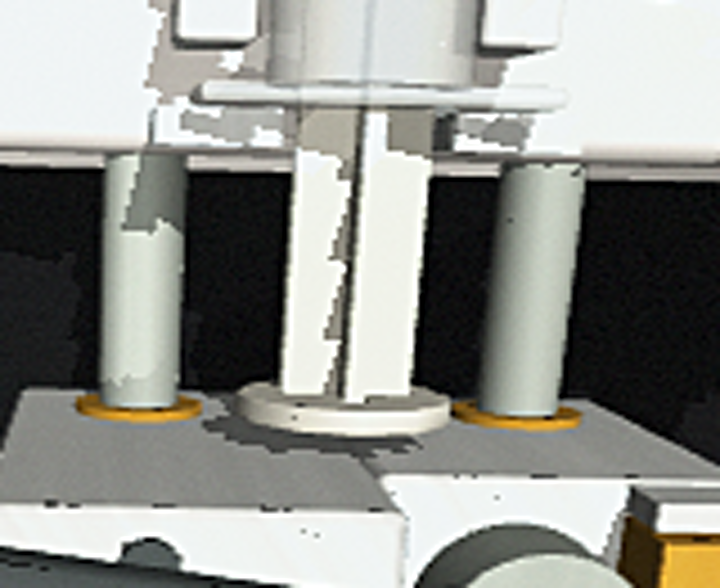

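Emit:
{"name": "jog_arm", "arguments": {
  "steps": [
    [-0.06,0,0,0,0,0],
    [-0.06,0,0,0,0,0]
  ]
}}

```text
time_s: 13.95
tcp_pos: [525.7, -60.8, 117.0]
tool_rot: [-0.556, 0.433, -0.434, 0.561]
contact_force: [2.3, -4.7, -2.2]
finger_gap: 0.2
```

```bash
python3 v.py w13
```

```text
t 13.95 tcp [525.7 -60.8 117. ] rel piv pump -40.9 44.1 tool yaw-pump deg -87.88 down [ 0.005  0.004 -1.   ]
F pump 1.22 -5.08 -2.24
wrist push_face 0.95 [305.1 166.2] [541.17452579 -12.21471125 105.        ]
wrist thumb_plate 0.9 [305.8 161.6] [540.82650131  -9.88205052 105.        ]
```

View pics/w13c.png

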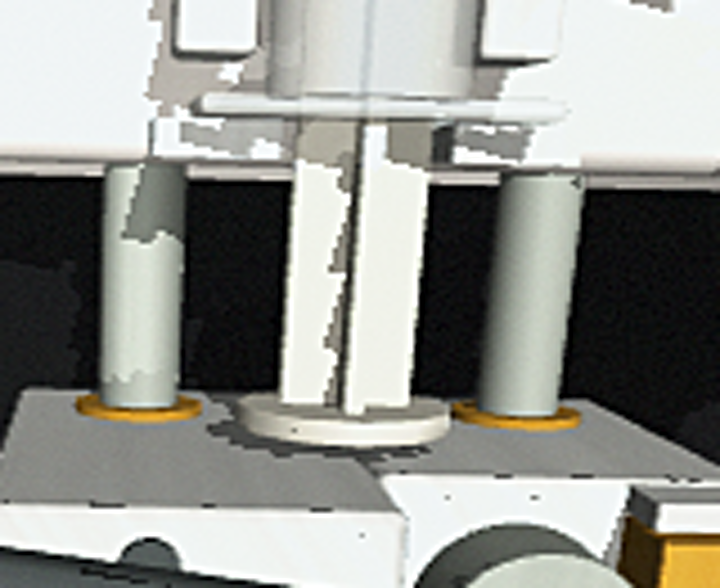

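Emit:
{"name": "jog_arm", "arguments": {
  "steps": [
    [-0.06,0,0,0,0,0],
    [-0.06,0,0,0,0,0]
  ]
}}

```text
time_s: 14.35
tcp_pos: [525.4, -59.6, 117.0]
tool_rot: [-0.556, 0.433, -0.434, 0.561]
contact_force: [1.0, -3.5, -2.8]
finger_gap: 0.4
```

```bash
python3 v.py w14
```

```text
t 14.35 tcp [525.4 -59.6 117. ] rel piv pump -40.9 45.4 tool yaw-pump deg -87.88 down [ 0.005  0.004 -1.   ]
F pump 0.24 -3.67 -2.83
wrist push_face 0.62 [307.7 166.9] [542.26519267 -10.99792874 105.        ]
wrist thumb_plate 0.92 [302.  162.9] [538.88550487  -9.75055095 105.        ]
```

View pics/w14c.png

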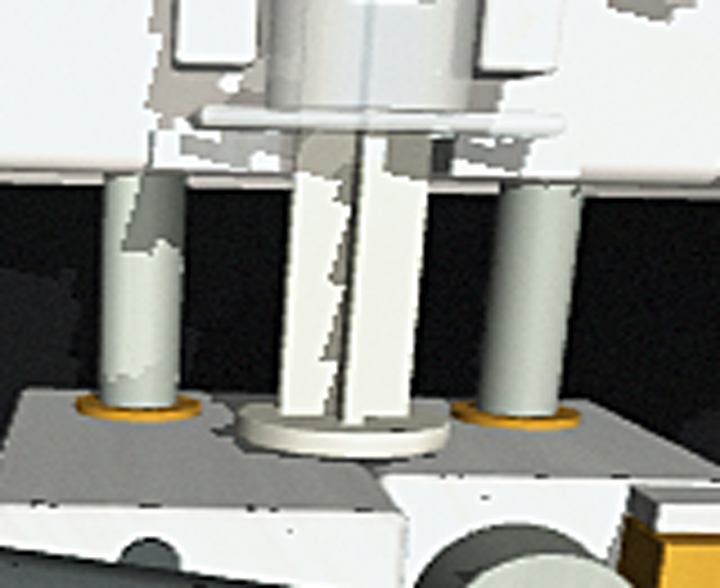

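Emit:
{"name": "jog_arm", "arguments": {
  "steps": [
    [-0.04,0,0,0,0,0]
  ]
}}

```text
time_s: 14.62
tcp_pos: [525.3, -59.2, 117.0]
tool_rot: [-0.556, 0.433, -0.434, 0.561]
contact_force: [2.1, -4.2, -2.6]
finger_gap: 0.5
```

```bash
python3 v.py w15
```

```text
t 14.62 tcp [525.3 -59.2 117. ] rel piv pump -40.9 45.8 tool yaw-pump deg -87.88 down [ 0.005  0.004 -1.   ]
F pump 1.13 -4.55 -2.6
wrist push_face 0.66 [305.8 165.8] [541.07116862 -10.26184851 105.        ]
wrist thumb_plate 0.78 [305.9 165.7] [541.105233   -10.20108839 105.        ]
```

View pics/w15c.png

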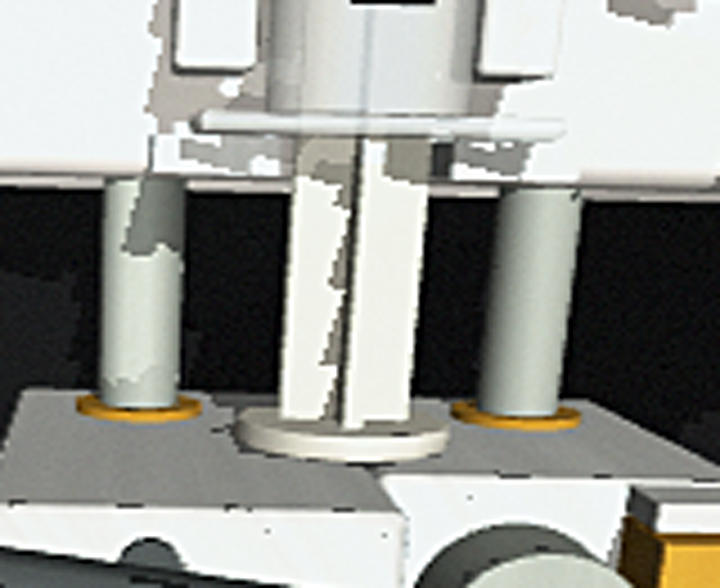

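Emit:
{"name": "jog_arm", "arguments": {
  "steps": [
    [-0.03,0,0,0,0,0]
  ]
}}

```text
time_s: 14.9
tcp_pos: [525.3, -58.9, 117.0]
tool_rot: [-0.556, 0.433, -0.434, 0.561]
contact_force: [2.1, -3.9, -1.8]
finger_gap: 0.3
```

```bash
python3 v.py w16
```

```text
t 14.9 tcp [525.3 -58.9 117. ] rel piv pump -40.9 46.1 tool yaw-pump deg -87.88 down [ 0.005  0.004 -1.   ]
F pump 1.2 -4.22 -1.79
wrist push_face 0.61 [308.  165.4] [542.01438194  -9.48256215 105.        ]
wrist thumb_plate 0.9 [303.1 166.7] [539.81694307 -10.73042165 105.        ]
```

View pics/w16c.png

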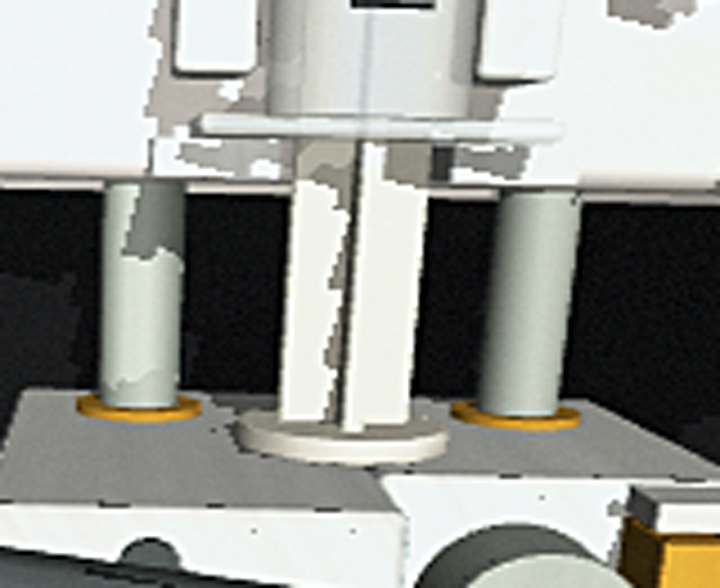

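Emit:
{"name": "jog_arm", "arguments": {
  "steps": [
    [-0.03,0,0,0,0,0]
  ]
}}

```text
time_s: 15.18
tcp_pos: [525.2, -58.5, 117.0]
tool_rot: [-0.556, 0.433, -0.434, 0.561]
contact_force: [1.7, -3.9, -2.3]
finger_gap: 0.6
```

```bash
python3 v.py w17
```

```text
t 15.18 tcp [525.2 -58.5 117. ] rel piv pump -40.9 46.5 tool yaw-pump deg -87.88 down [ 0.005  0.004 -1.   ]
F pump 0.82 -4.12 -2.29
wrist push_face 0.6 [306.3 166.3] [541.24737368  -9.81894188 105.        ]
wrist thumb_plate 0.63 [305.9 165.9] [540.99154769  -9.6730414  105.        ]
```

Emit:
{"name": "jog_arm", "arguments": {
  "steps": [
    [-0.03,0,0,0,0,0]
  ]
}}

```text
time_s: 15.45
tcp_pos: [525.1, -58.2, 117.0]
tool_rot: [-0.556, 0.433, -0.434, 0.561]
contact_force: [2.0, -5.1, -3.4]
finger_gap: 0.5
```

```bash
python3 v.py w18
```

```text
t 15.45 tcp [525.1 -58.2 117. ] rel piv pump -40.9 46.8 tool yaw-pump deg -87.88 down [ 0.005  0.004 -1.   ]
F pump 0.89 -5.44 -3.42
wrist push_face 0.63 [305.7 168.2] [541.19552921 -10.61948266 105.        ]
wrist thumb_plate 0.68 [304.8 166.6] [540.51446268  -9.94392675 105.        ]
```

View pics/w18c.png

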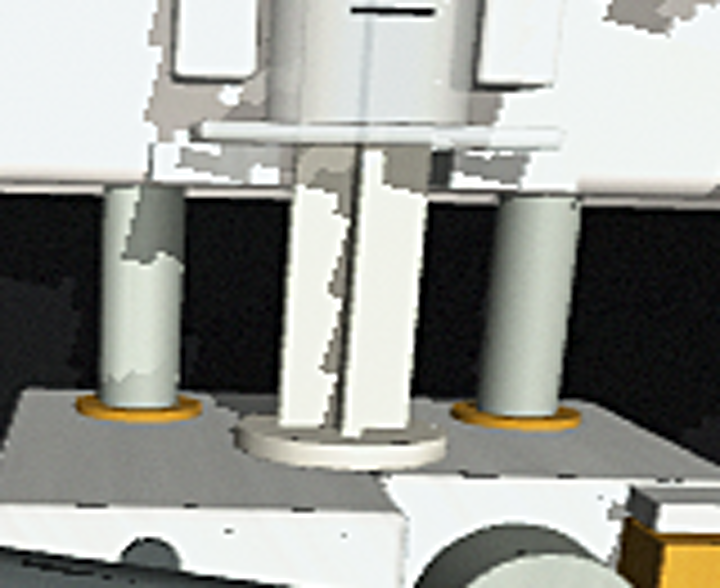

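Emit:
{"name": "jog_arm", "arguments": {
  "steps": [
    [-0.03,0,0,0,0,0]
  ]
}}

```text
time_s: 15.72
tcp_pos: [525.1, -58.2, 117.0]
tool_rot: [-0.556, 0.433, -0.435, 0.561]
contact_force: [2.0, -5.9, -3.6]
finger_gap: 0.6
```

```bash
python3 v.py w19
```

```text
t 15.72 tcp [525.1 -58.2 117. ] rel piv pump -40.9 46.8 tool yaw-pump deg -87.88 down [ 0.005  0.003 -1.   ]
F pump 0.71 -6.19 -3.57
wrist push_face 0.93 [306.7 166. ] [541.34834814  -9.37958266 105.        ]
wrist thumb_plate 0.88 [305.  166.1] [540.53356123  -9.64044287 105.        ]
```

View pics/w19c.png

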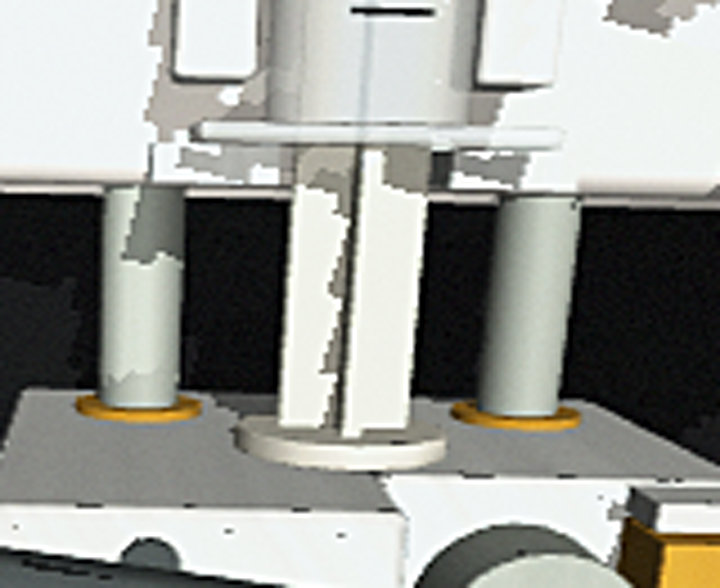

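Emit:
{"name": "jog_arm", "arguments": {
  "steps": [
    [0.5,0,0,0,0,0],
    [1.2,0,0,0,0,0],
    [0.3,-4,0,0,0,0],
    [0,-4,0,0,0,0],
    [0,0,0,0,0,0]
  ]
}}

```text
time_s: 16.5
tcp_pos: [529.1, -78.3, 198.4]
tool_rot: [-0.556, 0.435, -0.432, 0.561]
contact_force: [0.1, -0.7, -1.2]
finger_gap: 0.5
```

```bash
cat >> h.py <<'E'
P2=PIV+70.5*ey
E
python3 - <<'E'
from h import *
st(P2);snap('wrist','w20');look(['wrist'],list(Z))
E
```

```text
t 16.5 tcp [529.1 -78.3 198.4] rel piv pump -41.3 -44.2 tool yaw-pump deg -87.86 down [ 0.002  0.008 -1.   ]
F pump -0.09 -0.73 -1.21
wrist cam_pivot 0.82 [322.3 148. ] [557.36272601 -21.32025841 144.        ]
wrist lever_knob 0.75 [218.2 130.5] [494.27811946 -23.76353709 168.        ]
wrist push_face 0.76 [289.4 115.8] [535.43553527  -7.88468332 105.        ]
wrist thumb_plate 0.79 [288.9 115.1] [535.03234853  -7.50138829 105.        ]
```

View pics/w20.png

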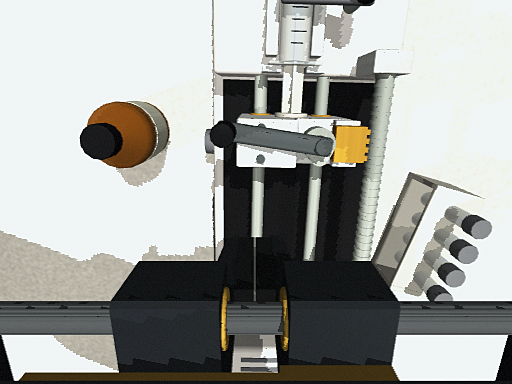

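Emit:
{"name": "jog_arm", "arguments": {
  "steps": [
    [-3.1,0,-0.6,0,0,0.2],
    [-3.1,0,-0.6,0,0,0],
    [-3.1,0,-0.6,0,0,0],
    [0,0,0,0,0,0]
  ]
}}

```text
time_s: 17.3
tcp_pos: [482.5, 11.1, 190.9]
tool_rot: [-0.557, 0.442, -0.426, 0.56]
contact_force: [1.0, -1.1, 0.4]
finger_gap: 0.7
```

Run:
```python
from h import *
st(P2);snap('wrist','w21');snap('scene','s21');snap('top','t21');look(['scene','top'],list(Z))
a=cv2.imread('pics/scene'[:5]+'s21.png');cv2.imwrite('pics/s21c.png',cv2.resize(a[120:384,60:360],None,fx=2.6,fy=2.25))
a=cv2.imread('pics/t21.png');cv2.imwrite('pics/t21c.png',cv2.resize(a[90:310,180:460],None,fx=2.7,fy=2.7))
```

```text
t 17.3 tcp [482.5  11.1 190.9] rel piv pump -67.9 53.1 tool yaw-pump deg -87.92 down [-0.015  0.017 -1.   ]
F pump 0.75 -1.3 0.39
scene cam_pivot 0.61 [187.5 227.3] [555.22091514 -19.89749934 144.        ]
scene lever_knob 0.56 [163.5 204.4] [497.60917275 -27.91724116 168.        ]
scene back_face 0.96 [170.9 239.7] [529.47353294 -40.57747025 115.        ]
scene push_face 0.74 [167.4 241.3] [516.63647134 -40.98625306 105.        ]
scene thumb_plate 0.57 [187.3 235.6] [526.91423309  -5.24692769 105.        ]
top lever_knob 0.45 [356.5 119. ] [691.49451835 -53.80618299 168.        ]
```

View pics/s21c.png

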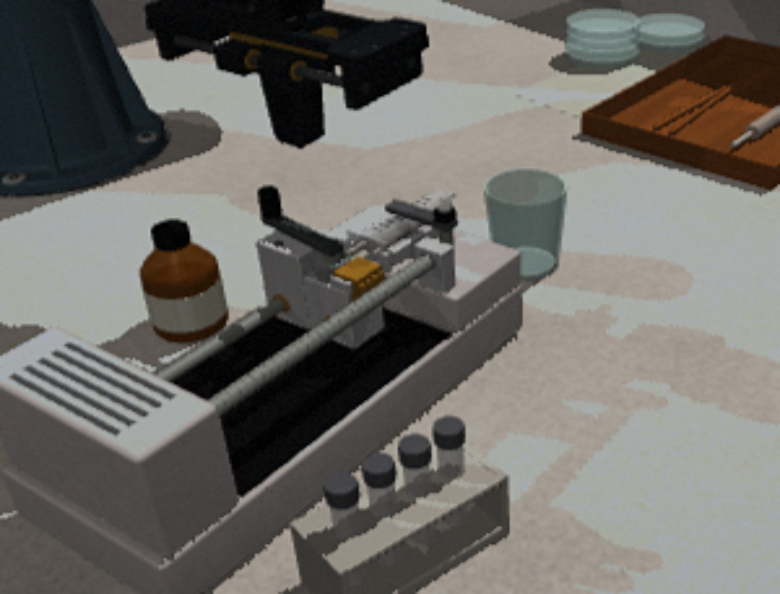

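View pics/t21c.png

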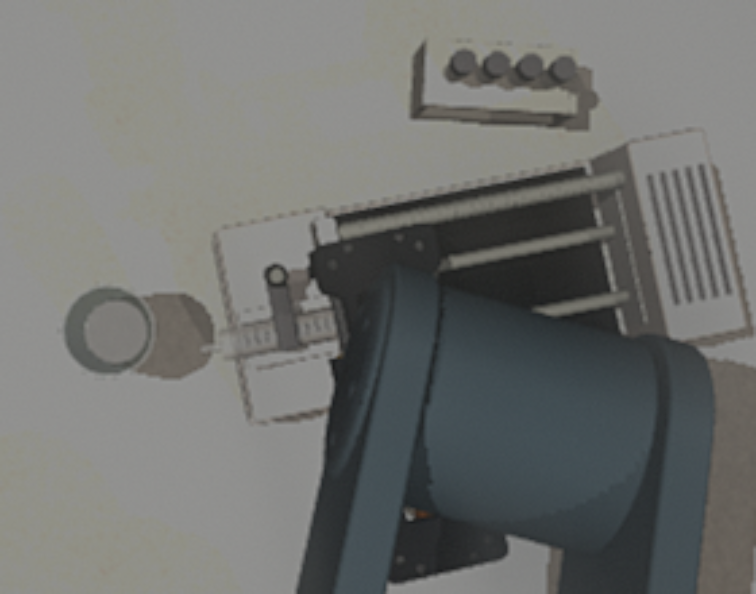

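Emit:
{"name": "jog_arm", "arguments": {
  "steps": [
    [0,1.8,0.3,0.7,4,-1],
    [0,1.7,0.2,0,4,0],
    [0.6,0,0,0,0,0],
    [0.6,0,0,0,0,0],
    [0,0,0,0,0,0]
  ]
}}

```text
time_s: 18.58
tcp_pos: [491.2, -2.5, 157.9]
tool_rot: [-0.524, 0.471, -0.474, 0.527]
contact_force: [-0.0, 0.5, -0.1]
finger_gap: 0.4
```

```bash
cat > a.py <<'E'
import sys
from h import *
o,M=st(P2);print('q',o['q'].round(2));d=M.T@(o['tcp_pos']-P2);print('tool-frame rel',d.round(1));snap('wrist',sys.argv[1])
E
python3 a.py w22
```

```text
t 18.57 tcp [491.2  -2.5 157.9] rel piv pump -62.3 37.9 tool yaw-pump deg -96.14 down [ 0.006  0.001 -1.   ]
F pump 0.07 0.45 -0.09
q [-0.25  0.08  1.89  0.    1.16 -0.36]
tool-frame rel [-31.  -14.3 -65.9]
```

View pics/w22.png

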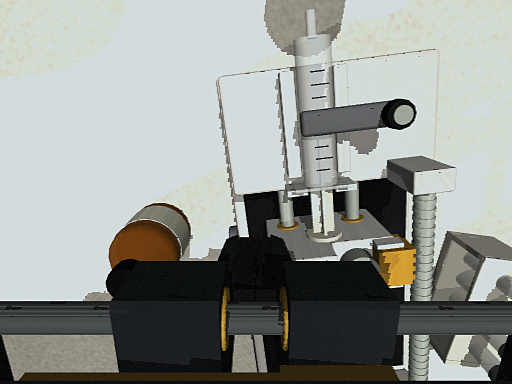

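Emit:
{"name": "jog_arm", "arguments": {
  "steps": [
    [0.4,0.3,0,0,0,0],
    [0.4,0,0,0,0,0],
    [0.2,0,0,0,0,0]
  ]
}}

```text
time_s: 19.0
tcp_pos: [492.7, -13.0, 155.5]
tool_rot: [-0.524, 0.471, -0.475, 0.528]
contact_force: [-0.1, -0.3, 0.3]
finger_gap: 0.3
```

```bash
python3 a.py w23
```

```text
t 19.0 tcp [492.7 -13.  155.5] rel piv pump -63.0 27.3 tool yaw-pump deg -96.1 down [ 0.008  0.    -1.   ]
F pump -0.13 -0.32 0.31
q [-0.27  0.09  1.89  0.    1.15 -0.38]
tool-frame rel [-20.4 -12.  -65.5]
```

Emit:
{"name": "jog_arm", "arguments": {
  "steps": [
    [0.25,0,0.1,0,0,0],
    [0.3,0,0,0,-2,0],
    [0.33,0.03,-0.07,0,-3,0],
    [0.33,0.03,-0.07,0,-3,0],
    [0.33,0.03,-0.07,0,-3,0]
  ]
}}

```text
time_s: 19.68
tcp_pos: [493.9, -28.2, 154.5]
tool_rot: [-0.568, 0.417, -0.419, 0.572]
contact_force: [-0.3, 0.5, 0.6]
finger_gap: 0.3
```

```bash
python3 a.py w24
```

```text
t 19.68 tcp [493.9 -28.2 154.5] rel piv pump -65.1 12.2 tool yaw-pump deg -84.72 down [ 0.006  0.002 -1.   ]
F pump -0.19 0.59 0.59
q [-0.3   0.09  1.89  0.    1.16 -0.61]
tool-frame rel [-18.2 -10.9 -63.6]
```

View pics/w24.png

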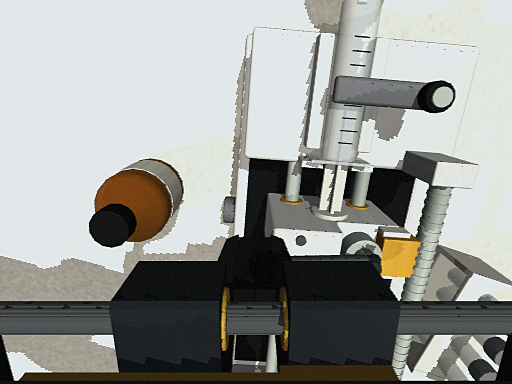

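Emit:
{"name": "jog_arm", "arguments": {
  "steps": [
    [0.4,0.02,-0.08,0,-3.5,0],
    [0.4,0.02,-0.08,0,-3.5,0],
    [0.4,0.02,-0.08,0,-3.5,0],
    [0.4,0.02,-0.08,0,-3.5,0],
    [0.4,0.02,-0.08,0,-3.5,0],
    [0.4,0.02,-0.08,0,-3.5,0]
  ]
}}

```text
time_s: 20.48
tcp_pos: [500.3, -51.5, 153.4]
tool_rot: [-0.636, 0.303, -0.305, 0.64]
contact_force: [0.2, 0.6, 0.7]
finger_gap: 0.3
```

```bash
python3 a.py w25
```

```text
t 20.48 tcp [500.3 -51.5 153.4] rel piv pump -63.8 -11.9 tool yaw-pump deg -63.18 down [ 0.005  0.004 -1.   ]
F pump 0.34 0.57 0.74
q [-0.34  0.11  1.87  0.01  1.16 -1.03]
tool-frame rel [-18.2  -9.8 -62.2]
```

View pics/w25.png

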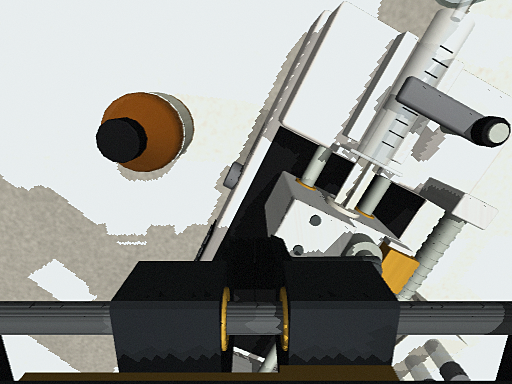

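Emit:
{"name": "jog_arm", "arguments": {
  "steps": [
    [0.43,0.02,-0.08,0,-4,0],
    [0.43,0.02,-0.08,0,-4,0],
    [0.43,0.02,-0.08,0,-4,0],
    [0.43,0.02,-0.08,0,-4,0],
    [0.43,0.02,-0.08,0,-4,0],
    [0.43,0.02,-0.08,0,-4,0],
    [0.43,0.02,-0.08,0,-4,0]
  ]
}}

```text
time_s: 21.4
tcp_pos: [517.7, -74.0, 151.4]
tool_rot: [-0.692, 0.14, -0.137, 0.695]
contact_force: [-4.1, -0.4, 2.5]
finger_gap: 0.5
```

```bash
python3 a.py w26; python3 -c "
from h import *
snap('scene','s26')
a=cv2.imread('pics/s26.png');cv2.imwrite('pics/s26c.png',cv2.resize(a[120:384,60:360],None,fx=2.6,fy=2.25))"
```

```text
t 21.4 tcp [517.7 -74.  151.4] rel piv pump -51.5 -37.6 tool yaw-pump deg -34.78 down [-0.003  0.005 -1.   ]
F pump -4.12 0.46 2.5
q [-0.37  0.17  1.81  0.    1.17 -1.55]
tool-frame rel [-20.9  -7.5 -60.2]
```

View pics/s26c.png

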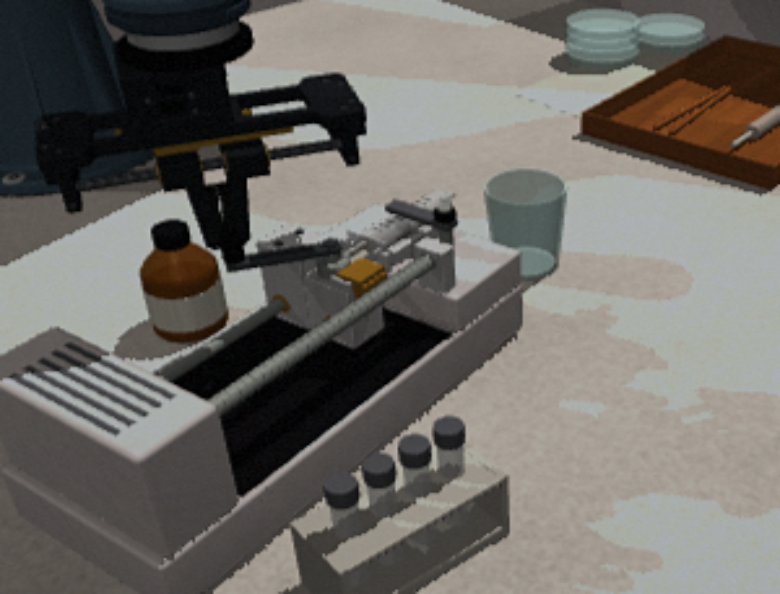

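View pics/w26.png

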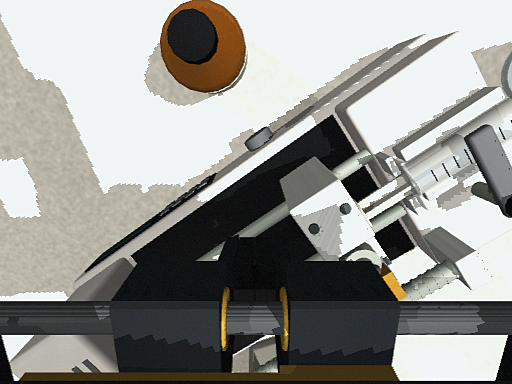

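Emit:
{"name": "jog_arm", "arguments": {
  "steps": [
    [0.5,-0.02,-0.06,0,-4,0],
    [0.5,-0.02,-0.06,0,-4,0],
    [0.5,-0.02,-0.06,0,-4,0],
    [0.5,-0.02,-0.06,0,-4,0],
    [0.5,-0.02,-0.06,0,-4,0],
    [0.5,-0.02,-0.06,0,-4,0]
  ]
}}

```text
time_s: 22.25
tcp_pos: [541.5, -86.1, 151.3]
tool_rot: [-0.707, -0.002, 0.012, 0.707]
contact_force: [-4.4, -2.7, 1.0]
finger_gap: 0.6
```

```bash
python3 a.py w27
```

```text
t 22.25 tcp [541.5 -86.1 151.3] rel piv pump -30.8 -54.5 tool yaw-pump deg -11.07 down [-0.014  0.001 -1.   ]
F pump -4.9 -1.74 1.01
q [-0.37  0.23  1.74 -0.    1.19 -1.96]
tool-frame rel [-19.8  -7.1 -59.4]
```

View pics/w27.png

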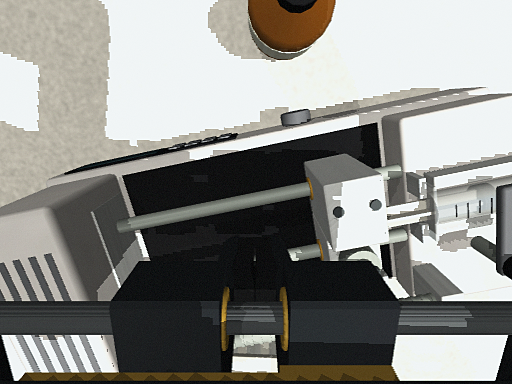

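Emit:
{"name": "jog_arm", "arguments": {
  "steps": [
    [0.5,0,-0.1,0,-4,-0.4],
    [0.5,0,-0.1,0,-4,-0.3],
    [0.4,0,-0.05,0,-3,0]
  ]
}}

```text
time_s: 22.68
tcp_pos: [556.0, -87.7, 151.1]
tool_rot: [-0.703, -0.074, 0.074, 0.704]
contact_force: [-0.6, -2.0, 0.6]
finger_gap: 0.5
```

```bash
python3 a.py w28
```

```text
t 22.68 tcp [556.  -87.7 151.1] rel piv pump -17.0 -59.1 tool yaw-pump deg -0.17 down [-0.001  0.001 -1.   ]
F pump -1.03 -1.85 0.58
q [-0.37  0.25  1.71  0.    1.18 -2.15]
tool-frame rel [-16.9  -7.2 -59.1]
```

Emit:
{"name": "jog_arm", "arguments": {
  "steps": [
    [0.2,0,0,0,0,0]
  ]
}}

```text
time_s: 22.85
tcp_pos: [557.6, -87.2, 151.0]
tool_rot: [-0.703, -0.073, 0.075, 0.704]
contact_force: [-8.9, -2.7, 4.2]
finger_gap: 0.4
```

```bash
python3 a.py w29
```

```text
t 22.85 tcp [557.6 -87.2 151. ] rel piv pump -15.3 -58.9 tool yaw-pump deg -0.21 down [-0.002  0.001 -1.   ]
F pump -9.27 -0.72 4.23
q [-0.37  0.25  1.71  0.    1.18 -2.15]
tool-frame rel [-15.   -7.1 -59. ]
```

Emit:
{"name": "jog_arm", "arguments": {
  "steps": [
    [-0.3,0,0,0,0,0],
    [-1.5,0,0,0,0,0],
    [-1,-3,0,0,0,0],
    [-1,-5,0,0,0,0],
    [-1,-5,0,0,0,0],
    [-3,0,0,0,0,0],
    [-3,0,0,0,0,0],
    [0,0,0,0,0,0]
  ]
}}

```text
time_s: 23.9
tcp_pos: [444.9, -109.4, 284.3]
tool_rot: [-0.703, -0.071, 0.071, 0.704]
contact_force: [0.5, -0.1, -0.1]
finger_gap: 0.7
```

```bash
python3 a.py w30
python3 - <<'E'
from h import *
snap('top','t30');snap('scene','s30')
look(['wrist','top','scene'],list(Z)+['bottle','beaker','tube_rack'])
a=cv2.imread('pics/w30.png')
cv2.imwrite('pics/w30c.png',cv2.resize(a[50:300,100:450],None,fx=2.2,fy=2.2,interpolation=cv2.INTER_CUBIC))
a=cv2.imread('pics/t30.png');cv2.imwrite('pics/t30c.png',cv2.resize(a[90:310,180:460],None,fx=2.7,fy=2.7))
a=cv2.imread('pics/s30.png');cv2.imwrite('pics/s30c.png',cv2.resize(a[180:384,60:320],None,fx=3,fy=2.9))
E
```

```text
t 23.9 tcp [ 444.9 -109.4  284.3] rel piv pump -130.2 -56.8 tool yaw-pump deg -0.68 down [-0.001  0.001 -1.   ]
F pump 0.45 -0.22 -0.13
q [-0.5  -0.13  1.83  0.    1.44 -2.27]
tool-frame rel [-129.6 -140.3  -58.2]
wrist back_face 0.9 [295.2 257.3] [528.86980497 -44.75930124 115.        ]
wrist bottle 0.8 [297.5 131. ] [404.07476506 -57.59381477   0.        ]
wrist beaker 0.74 [441.2 244.5] [521.39573001 190.18416418   0.        ]
wrist tube_rack 0.73 [227.9 320.3] [715.63570945 -94.38845453   0.        ]
top cam_pivot 0.89 [334.1 196.4] [554.49063845 -21.11026203 144.        ]
top lever_knob 0.53 [369.7 182.9] [578.98305846 -79.14931098 168.        ]
top push_face 0.93 [325.2 203.6] [542.28814434 -11.34312491 105.        ]
top thumb_plate 0.7 [326.6 202.7] [544.06189024 -13.94786656 105.        ]
top bottle 0.86 [338.  272.2] [403.14096309 -57.55334259   0.        ]
top beaker 0.94 [223.3 211. ] [523.62614659 186.08344138   0.        ]
top tube_rack 0.7 [359.3 119.8] [726.5136875 -96.5027398   0.       ]
scene cam_pivot 0.84 [188.1 227.8] [557.18619434 -20.02910791 144.        ]
scene lever_knob 0.43 [161.5 232.1] [568.44777735 -76.06552458 168.        ]
scene back_face 0.61 [168.4 236.7] [518.70093193 -38.81021261 115.        ]
scene push_face 0.65 [189.3 235.7] [529.7053669   -2.80297552 105.        ]
scene thumb_plate 0.61 [186.4 235.6] [525.77388475  -6.42838163 105.        ]
scene bottle 0.73 [262.4 235.9] [514.24066211 192.54328739   0.        ]
scene beaker 0.71 [260.3 237.3] [514.87290426 185.57176137   0.        ]
scene tube_rack 0.84 [213.7 368.8] [715.05413736 -99.76474018   0.        ]
```

View pics/w30c.png

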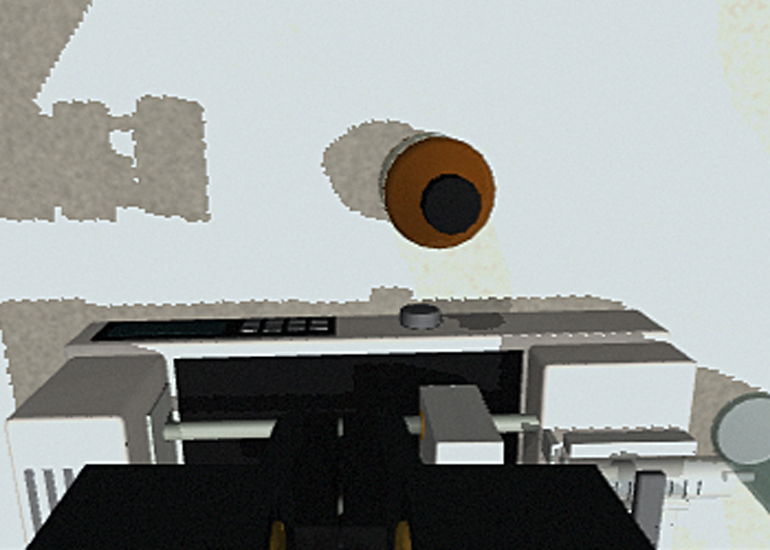

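View pics/s30c.png

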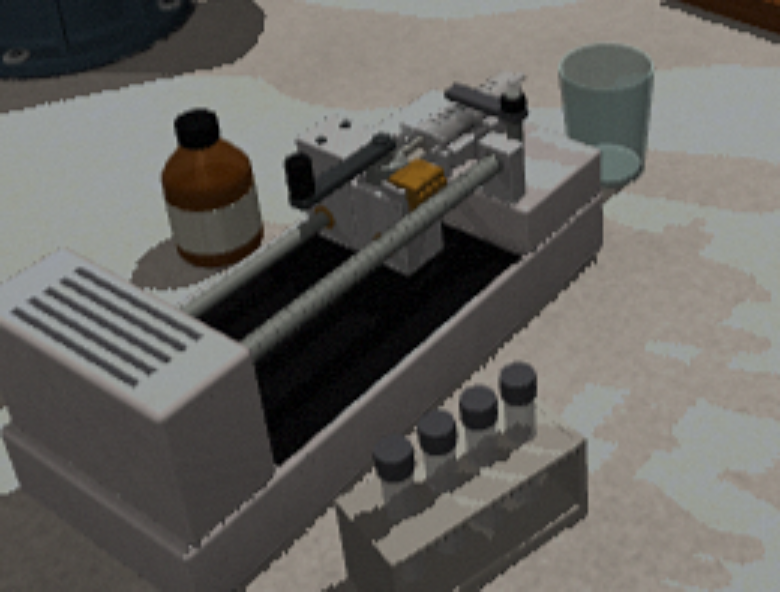

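View pics/t30c.png

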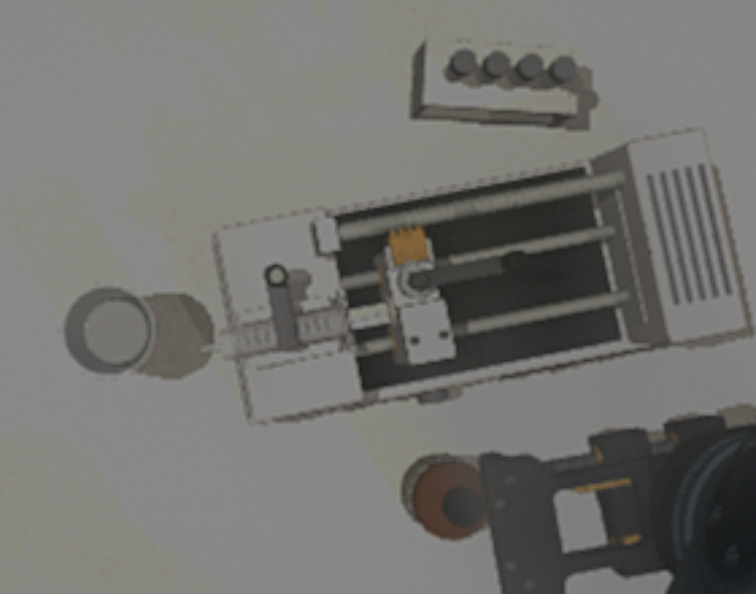

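Emit:
{"name": "jog_arm", "arguments": {
  "steps": [
    [2.7,0,1.9,0,0,0],
    [2.7,0,1.9,0,0,0],
    [2.7,0,1.9,0,0,0],
    [2,0,1.8,0,0,0],
    [0,3,0,0,0,0],
    [0,3,0,0,0,0],
    [0,0,0,0,0,0]
  ]
}}

```text
time_s: 26.12
tcp_pos: [533.5, -12.6, 223.2]
tool_rot: [-0.703, -0.071, 0.072, 0.704]
contact_force: [-0.4, -0.6, 0.5]
finger_gap: 0.9
```

```bash
python3 a.py w31
python3 - <<'E'
import cv2
from h import *
a=cv2.imread('pics/w31.png')
cv2.imwrite('pics/w31c.png',cv2.resize(a[100:250,160:360],None,fx=4,fy=4,interpolation=cv2.INTER_CUBIC))
E
```

```text
t 26.12 tcp [533.5 -12.6 223.2] rel piv pump -23.1 19.1 tool yaw-pump deg -0.6 down [-0.     0.001 -1.   ]
F pump -0.52 -0.51 0.45
q [-0.25  0.1   1.73  0.    1.31 -2.02]
tool-frame rel [-23.3 -79.2  19. ]
```

View pics/w31c.png

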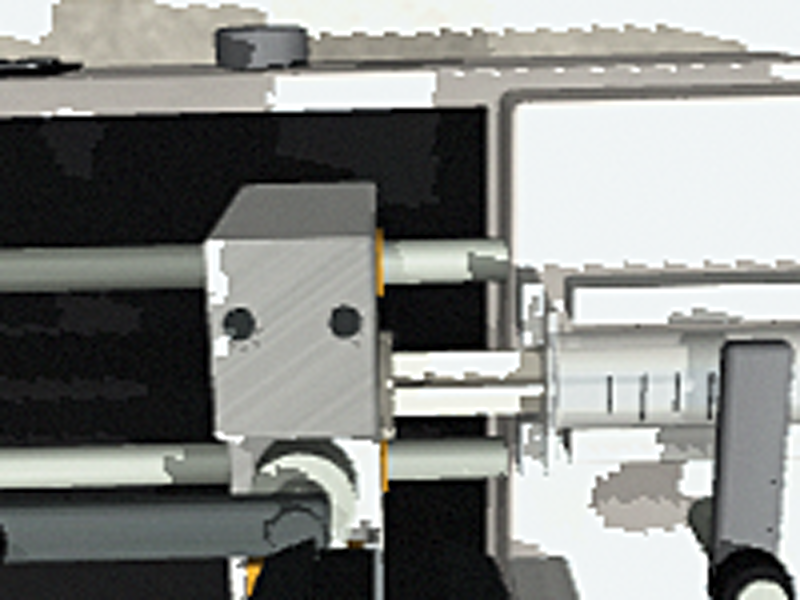

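Emit:
{"name": "jog_arm", "arguments": {
  "steps": [
    [0,-4,0,0,0,0],
    [0,0,0,0,0,0]
  ]
}}

```text
time_s: 26.42
tcp_pos: [535.4, -13.4, 268.7]
tool_rot: [0.704, 0.073, -0.069, -0.703]
contact_force: [-0.5, 0.3, 0.1]
finger_gap: 0.7
```

```bash
python3 -c "
from h import *
st(P2);print(env.close_job())"
```

```text
t 26.43 tcp [535.4 -13.4 268.7] rel piv pump -21.4 17.9 tool yaw-pump deg -0.63 down [ 0.005 -0.001 -1.   ]
F pump -0.42 0.4 0.06
the job is handed in; nothing more can be done
None
```

The job is done and was handed in at 26.4 s. With closed fingertips I swung the lever open to about 1.7 rad, near the 1.8 open stop. I then pushed the block about 70 mm forward on its back face and swung the lever back to its locked stop.

- **Contact with the plate:** I stopped when a further 0.3 mm step no longer moved the block. The push force was then about 6 N, against about 4 N while sliding, and the plunger only yields at about 12 N.
- **Lever locked:** the last push met the stop at about 9 N. In the final pictures the lever lies parallel to the guide rods.
- **Final pictures:** the closest wrist view shows the thumb plate flush on the block's front face, with no visible gap. In the top and scene pictures the bottle, beaker and rack look to be standing where they were. The arm hangs clear with about zero force.
- **What disagreed:** position readings from different cameras differed by 5–10 mm for some points (for example push_face and thumb_plate in the scene view). I relied on contact force and close-up pictures for the final placement. Some top and wrist readings for the bottle, beaker and rack also differed from the starting ones by up to about 10 mm. I took this as reading noise, since the wrist never registered contact with any of them.

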